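# Sort the instrument parts into their trays

## Task

Sort the loose instrument parts on the bench into their trays: the two battery packs into the yellow tray, the two pumps into the blue tray and the circuit board into the white tray, each lying flat and right way up on the floor of a compartment, never two in the same compartment. Set each part down gently rather than dropping it, and do not knock or move the amber jar and the orange cup that stand among them.

Things in the scene. Friction and masses are not known exactly. Their poses are not given: they have to be found in the camera images.
- pack_gold_center (a point): Battery pack: flat black open-topped holder with two gold-and-black round cells side by side in it, 58 mm (x) by 32 mm (y) by 20 mm high, lying flat, straight sides, 45 to 80 g. Gripped across its 32 mm width. Point: its centre, 10 mm above its underside; x along the cells, z up.
- pack_silver_center (a point): Battery pack: flat black open-topped holder with two silver-and-black round cells side by side in it, 58 mm (x) by 32 mm (y) by 20 mm high, lying flat, straight sides, 45 to 80 g. Gripped across its 32 mm width. Point: its centre, 10 mm above its underside; x along the cells, z up.
- pump_white_center (a point): Small pump: square white plastic head 34 mm by 34 mm by 18 mm high with a round steel motor, 24 mm in diameter, standing upright on its middle up to 44 mm; two short clear ports on the head's -x side stick out 9 mm (seen only). 70 to 120 g. Gripped by the motor. Point: its centre, 22 mm above its underside, on the motor's axis; x and y along the head's sides, z up.
- pump_red_center (a point): Small pump: square red plastic head 34 mm by 34 mm by 18 mm high with a round steel motor, 24 mm in diameter, standing upright on its middle up to 44 mm; two short clear ports on the head's -x side stick out 9 mm (seen only). 70 to 120 g. Gripped by the motor. Point: its centre, 22 mm above its underside, on the motor's axis; x and y along the head's sides, z up.
- board_center (a point): Circuit board: green board 62 mm (x) by 40 mm (y), its top 7 mm above its underside (it stands on four short feet), with a finned aluminium heat sink on its middle, 28 mm (x) by 24 mm (y), from 7 to 27 mm above the underside; low white connector at the -x end. 38 to 68 g. Gripped by the heat sink across its 24 mm width. Point: its centre, 13.5 mm above its underside; x along the board, z up.
- yellow_tray: Yellow low open tray for the battery packs, fixed to the bench, 92 mm along its x, 172 mm along its y, 14 mm high; floor 3 mm thick, walls and divider 4 mm. A divider across the middle (at y = 0, running along x) makes two compartments, each 84 mm (x) by 80 mm (y) inside, centred at y = +42 mm and y = -42 mm. Origin: centre of the underside, z up.
- blue_tray: Blue low open tray for the pumps, fixed to the bench, 92 mm along its x, 172 mm along its y, 14 mm high; floor 3 mm thick, walls and divider 4 mm. A divider across the middle (at y = 0, running along x) makes two compartments, each 84 mm (x) by 80 mm (y) inside, centred at y = +42 mm and y = -42 mm. Origin: centre of the underside, z up.
- white_tray: White low open tray for the circuit board, fixed to the bench, 92 mm along its x, 172 mm along its y, 14 mm high; floor 3 mm thick, walls and divider 4 mm. A divider across the middle (at y = 0, running along x) makes two compartments, each 84 mm (x) by 80 mm (y) inside, centred at y = +42 mm and y = -42 mm. Origin: centre of the underside, z up.
- jar: Amber jar with a black cap, 38 mm in diameter, 55 mm high, loose; to be left alone. Origin: centre of its underside.
- cup: Empty open orange plastic cup, 42 mm across the rim, 45 mm high, loose; to be left alone. Origin: centre of its underside.
Not all that is in view belongs to the job. Leave any purple look-alike of the part that bears board_center alone.

How it is judged (in metres and radians):
At the end, for the whole second after the job is handed in: Both battery packs are in the yellow tray and both pumps in the blue tray, one to a compartment; the circuit board is in either compartment of the white tray. Each stands on the tray floor (at most 4 mm above it), right way up within 7 degrees, released and at rest ((((x of pack_gold_center in the frame of yellow_tray between -0.04 and 0.04 m and y of pack_gold_center in the frame of yellow_tray between 0.006 and 0.08 m) and (x of pack_silver_center in the frame of yellow_tray between -0.04 and 0.04 m and y of pack_silver_center in the frame of yellow_tray between -0.08 and -0.006 m)) or ((x of pack_gold_center in the frame of yellow_tray between -0.04 and 0.04 m and y of pack_gold_center in the frame of yellow_tray between -0.08 and -0.006 m) and (x of pack_silver_center in the frame of yellow_tray between -0.04 and 0.04 m and y of pack_silver_center in the frame of yellow_tray between 0.006 and 0.08 m))) and (((x of pump_white_center in the frame of blue_tray between -0.04 and 0.04 m and y of pump_white_center in the frame of blue_tray between 0.006 and 0.08 m) and (x of pump_red_center in the frame of blue_tray between -0.04 and 0.04 m and y of pump_red_center in the frame of blue_tray between -0.08 and -0.006 m)) or ((x of pump_white_center in the frame of blue_tray between -0.04 and 0.04 m and y of pump_white_center in the frame of blue_tray between -0.08 and -0.006 m) and (x of pump_red_center in the frame of blue_tray between -0.04 and 0.04 m and y of pump_red_center in the frame of blue_tray between 0.006 and 0.08 m))) and ((x of board_center in the frame of white_tray between -0.04 and 0.04 m and y of board_center in the frame of white_tray between 0.006 and 0.08 m) or (x of board_center in the frame of white_tray between -0.04 and 0.04 m and y of board_center in the frame of white_tray between -0.08 and -0.006 m)) and height (world z) of each of pack_gold_center, pack_silver_center below 0.017 m and angle between each of pack_gold_center, pack_silver_center, pump_white_center, pump_red_center, board_center's own z axis and vertical below 0.12 rad and linear speed of each of pack_gold, pack_silver, pump_white, pump_red, board below 0.02 m/s and angular speed of each of pack_gold, pack_silver, pump_white, pump_red, board below 0.2 rad/s and height (world z) of each of pump_white_center, pump_red_center below 0.029 m and height (world z) of board_center below 0.0205 m); the robot touches nothing.
It fails at once if the amber jar or the orange cup is shifted by more than 2 cm or tipped ((distance of jar from where it was at the start of the episode above 0.02 m or angle between jar's own z axis and vertical above 0.35 rad) or (distance of cup from where it was at the start of the episode above 0.02 m or angle between cup's own z axis and vertical above 0.35 rad)).
It fails at once if a part is dropped from more than about 3 cm instead of set down ((height (world z) of pack_gold_center above 0.05 m and contact force between pack_gold and the fingers below 0.01 N and linear speed of pack_gold above 0.4 m/s) or (height (world z) of pack_silver_center above 0.05 m and contact force between pack_silver and the fingers below 0.01 N and linear speed of pack_silver above 0.4 m/s) or (height (world z) of pump_white_center above 0.062 m and contact force between pump_white and the fingers below 0.01 N and linear speed of pump_white above 0.4 m/s) or (height (world z) of pump_red_center above 0.062 m and contact force between pump_red and the fingers below 0.01 N and linear speed of pump_red above 0.4 m/s) or (height (world z) of board_center above 0.05 m and contact force between board and the fingers below 0.01 N and linear speed of board above 0.4 m/s)).
It also fails if it takes over 112 s, if anything falls off the work surface, if the arm or the gripper's body presses on something with over 40 N, if the wrist force passes 120 N, or if a joint passes its speed limit or range.

## Robot

A 6-joint arm with a two-finger parallel gripper is mounted at the origin on the work surface. World frame = base frame: x ahead of the robot, y to its left, z up, the work surface at z = 0. Lengths are in m, angles in degrees, forces in N, time in s.
With the tool pointing down it reaches from about 0.4 to 0.825 m from the base axis. Payload 7 kg.
Tool frame: the origin (TCP) lies midway between the tips of the shut fingers; the grasp point (between the pads) lies ctrl.tcp_to_grasp behind it (ctrl.tcp_to_grasp is the distance from the TCP to the grasp point, in m); y points along the fingers, z is the direction in which the jaws open and shut, and the axes are right-handed (so a half turn about y gives the same grasp; the last joint's range is limited). The gripper opens to 88 mm and grips with 3 to 60 N. Pads are 19 mm wide; open, the fingers measure 130 mm over their backs; the gripper's body (78 mm by 193 mm) begins 47 mm behind the grasp point.
Start: joints at [82.569, 20.546, 0.682, 0, -70.136, -16.507], TCP at [0.274, 0.617, 0.227] pointing down, gripper open.
Joint ranges: [-176.03, 176.03], [-82.01, 121.73], [-58.28, 71.71], [-173.87, 95.51], [-174.79, -0.11], [-173.66, 173.66]. Speed limits (degrees/s): [136.94, 136.94, 172.46, 180, 180, 180].

## Interface

Orientations are given as [roll, pitch, yaw] about the fixed x, y, z axes, in that order (R = Rz(yaw) Ry(pitch) Rx(roll)).
In Python, from plant import ctrl, snapshot, silhouettes gives the robot as it stands.
- The arm moves only by the shell command python3 -m pendant 'ROWS'. ROWS is JSON, a list that holds one entry, the list of rows, each a list of 7 numbers: the shift along the tool's x, y, z in cm, then the turn, a rotation vector about the tool's x, y, z in degrees, then the opening, from 0 (shut) to 1 (fully open). In form: [[[x, y, z, rx, ry, rz, hand], ...]]. A call has 1 to 12 rows; each row shifts and turns the commanded pose from where the row before left it, along the tool's axes as they then stand; what a row does not reach is not made up. A row lasts 1/12 s, in which the tool goes at most 41.7 mm and 7.16 degrees, less where a joint would pass 70% of its speed; a pose out of reach is approached as far as the arm can. A call with a gripper value outside its range is refused whole. The fingers move at their own pace and stop on an object; the grip force is fixed at half the most. Time passes only in rows, so rows that do not move let the fingers close. It gives the time, the measured TCP pose, the force and the opening at its end, in the units of the state.
- ctrl.get_obs(): the state, without advancing time (a new reading comes with each control period).
- snapshot(name): name is "scene" or "side" or "wrist"; returns a dict with "image" (420x560x3 uint8, red, green, blue), "camera_matrix" (3x3 intrinsics, pixels), "dist_coeffs" ([k1, k2, p1, p2, k3] as OpenCV has them; the pictures are not rectified), "eye" and "orientation" of the camera in the world; the wrist camera has in their place "mount" (4x4, takes a point from camera to tool coordinates, whose origin is the TCP and whose axes are the tool frame's). Camera axes: x right, y down, z forward; pixel columns grow to the right and rows downward; lengths in m; the calibration is good to about 2 mm. A picture is of the moment at which its call begins: read the wrist's pose just before it. There is no depth.
- ctrl.close_job(): hands the job in, once; it reports no verdict.
Trained networks look in a picture, given as the dict that the camera call returned (one of the last four; its "shot" number tells which), for a name from the list of things; names that differ only in an ending like _2 or _b are one class to them, and where a whole thing is asked for, a point or a joint stands for the part that bears it (a point fixed in the world has none). Each returns a list of dicts, best first, with "confidence" (0 to 1); they miss things now and then, are a little off and sometimes report something else, mostly with a low value. They report only what shows in the picture. A call takes as long as a camera call. They do not tell look-alikes from the thing itself.
- silhouettes(picture, thing): "mask" (420x560 bool, what is visible of it) and "bbox" ([left, top, width, height] in pixels, round what is visible of it).
The state is a dict: "clock": time; "joint_pos": joint angles; "qvel": joint speeds; "tau": joint torques, N m; "tool_pos": TCP position; "orientation": TCP orientation; "force": force on the tool from outside, world axes, zero at the start; "moment": the same for the moment, N m; "opening": finger opening in m.
Only numpy, scipy, OpenCV 4.12 (cv2) and the standard library are available. Lean on these libraries where they do the work, as an engineer would, in place of code of your own. Each camera call takes 0.05 s, during which the arm holds its last target.

## Working session

There is one attempt and no reset: what is moved stays moved. The work goes in short steps, Python scripts to look and compute and a shell command to move; the robot and the scene stay as the last step left them, time stands still between calls to the robot, and variables do not carry over. Pictures are saved under pics/ and viewed, and the job is handed in when it is done.

```bash
ls; mkdir -p pics
python3 - <<'E'
from plant import ctrl, snapshot
import cv2
print(ctrl.get_obs(), ctrl.tcp_to_grasp)
for n in ["scene","side","wrist"]:
    s=snapshot(n); cv2.imwrite(f"pics/{n}0.png",s["image"][:,:,::-1])
    print({k:v for k,v in s.items() if k!="image"})
E
```

```text
pics
{'clock': 0.0, 'joint_pos': array([ 8.25693439e+01,  2.05906717e+01,  6.31905766e-01, -2.00398891e-02,
       -7.01354965e+01, -1.65082700e+01]), 'qvel': array([-0.08196038, -0.04891224, -0.06273632,  0.01837857, -0.02376704,
       -0.09160753]), 'tau': array([-6.58156641e-04, -5.82721889e+01,  2.93062556e+01,  6.99729234e+00,
        6.75067960e-03, -1.48849299e-04]), 'tool_pos': array([0.2736995 , 0.61646742, 0.22561737]), 'orientation': array([-8.99042698e+01,  8.72550337e-03,  1.56054256e+02]), 'force': array([0.6303044 , 0.18382187, 0.28216392]), 'moment': array([ 0.01699146, -0.05044363, -0.02979443]), 'opening': 0.08761404686341517} 0.0188
{'camera_matrix': array([[464.4191213 ,   0.        , 277.29457557],
       [  0.        , 464.4191213 , 208.80573955],
       [  0.        ,   0.        ,   1.        ]]), 'dist_coeffs': array([0.00260799, 0.        , 0.        , 0.        , 0.        ]), 'eye': array([ 1.25486949, -0.22781333,  0.82220512]), 'orientation': array([-1.35353039e+02, -1.06431463e-01,  7.45749129e+01]), 'shot': 1}
{'camera_matrix': array([[400.28039513,  
[... 279 characters left out ...]
ientation': array([-127.56701757,    0.2696746 ,  -40.08875102]), 'shot': 2}
{'camera_matrix': array([[309.04082341,   0.        , 282.3195876 ],
       [  0.        , 309.04082341, 210.46328208],
       [  0.        ,   0.        ,   1.        ]]), 'dist_coeffs': array([-0.05496162,  0.        ,  0.        ,  0.        ,  0.        ]), 'mount': array([[-6.32924540e-04,  9.70198928e-01,  2.42308974e-01,
        -6.46985684e-02],
       [-4.34494115e-04, -2.42309267e-01,  9.70198964e-01,
        -1.58111342e-01],
       [ 9.99999705e-01,  5.08780910e-04,  5.74909206e-04,
         2.61805708e-04],
       [ 0.00000000e+00,  0.00000000e+00,  0.00000000e+00,
         1.00000000e+00]]), 'shot': 3}
```

View pics/scene0.png

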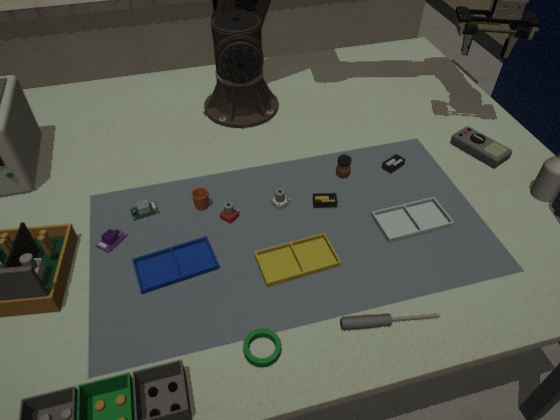

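View pics/side0.png

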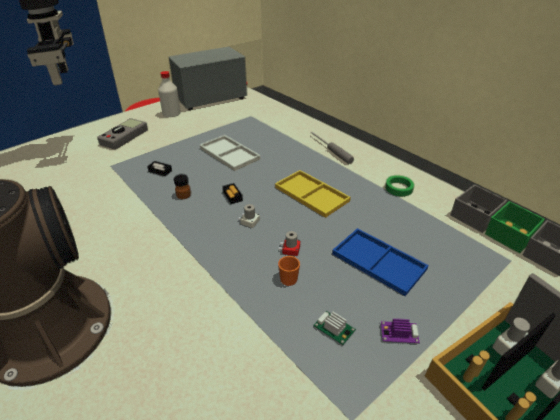

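View pics/wrist0.png

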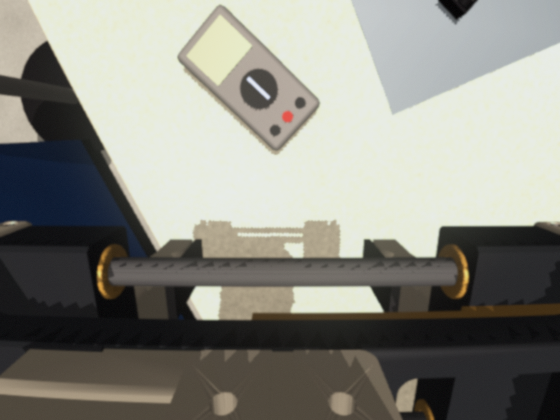

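```bash
cat > h.py <<'E'
import numpy as np, cv2
from scipy.optimize import minimize
from scipy.spatial.transform import Rotation as R
from plant import ctrl, snapshot, silhouettes
def ext(s,obs=None):
    if 'mount' in s:
        T=np.eye(4);T[:3,:3]=R.from_euler('xyz',obs['orientation'],degrees=True).as_matrix();T[:3,3]=obs['tool_pos']
        return T@s['mount']
    T=np.eye(4);T[:3,:3]=R.from_euler('xyz',s['orientation'],degrees=True).as_matrix();T[:3,3]=s['eye'];return T
def proj(s,T,P):
    W=np.linalg.inv(T)
    return cv2.projectPoints(np.asarray(P,float).reshape(-1,1,3),cv2.Rodrigues(W[:3,:3])[0],W[:3,3],s['camera_matrix'],s['dist_coeffs'])[0].reshape(-1,2)
def ray(s,T,uv):
    p=cv2.undistortPoints(np.array(uv,float).reshape(-1,1,2),s['camera_matrix'],s['dist_coeffs']).reshape(-1,2)
    d=np.c_[p,np.ones(len(p))]@T[:3,:3].T
    return T[:3,3],d
def onplane(s,T,uv,z):
    o,d=ray(s,T,uv); return o+d*((z-o[2])/d[:,2])[:,None]
def box(x,y,z0,z1,c=(0,0)):
    return [[c[0]+a*x/2,c[1]+b*y/2,z] for a in(-1,1) for b in(-1,1) for z in(z0,z1)]
def cyl(r0,r1,z0,z1):
    t=np.linspace(0,2*np.pi,24,endpoint=False)
    return [[r*np.cos(a),r*np.sin(a),z] for r,z in((r0,z0),(r1,z1)) for a in t]
pack=[box(.058,.032,0,.02)]
pump=[box(.034,.034,0,.018),cyl(.012,.012,.018,.044),box(.009,.02,.004,.014,(-.0215,0))]
board=[box(.062,.040,0.0,.007),box(.028,.024,.007,.027)]
tray=[box(.092,.172,0,.014)]
M={'pack_gold_center':pack,'pack_silver_center':pack,'pump_white_center':pump,'pump_red_center':pump,'board_center':board,
'yellow_tray':tray,'blue_tray':tray,'white_tray':tray,'jar':[cyl(.019,.019,0,.055)],'cup':[cyl(.015,.021,0,.045)]}
SC=4
def render(s,T,model,q,roi):
    x0,y0,w,h=roi
    im=np.zeros((h*SC,w*SC),np.uint8)
    c,si=np.cos(q[3]),np.sin(q[3]);A=np.array([[c,-si,0],[si,c,0],[0,0,1]])
    for part in model:
        p=proj(s,T,np.array(part)@A.T+np.array(q[:3]))
        p=(p-[x0-.5,y0-.5])*SC
        cv2.fillConvexPoly(im,cv2.convexHull(np.round(p).astype(np.int32)),1)
    return im
def fit(views,name,q0,freez=False):
    """views: list of (s,T,mask)"""
    model=M[name];data=[]
    for s,T,m in views:
        ys,xs=np.nonzero(m);x0,y0=xs.min()-12,ys.min()-12;w,h=xs.max()+13-x0,ys.max()+13-y0
        x0=max(x0,0);y0=max(y0,0);sub=m[y0:y0+h,x0:x0+w].astype(np.uint8);h,w=sub.shape
        data.append((s,T,np.kron(sub,np.ones((SC,SC),np.uint8)),(x0,y0,w,h)))
    def cost(v):
        q=[v[0]/1000,v[1]/1000,(v[3]/1000 if freez else q0[2]),np.radians(v[2])]
        c=0
        for s,T,m,roi in data:
            r=render(s,T,model,q,roi); c+=1-(r&m).sum()/max((r|m).sum(),1)
        return c/len(data)
    best=None
    for yaw in range(0,180 if 'pump' not in name else 360,30):
        v0=np.array([q0[0]*1000,q0[1]*1000,yaw]+([q0[2]*1000] if freez else []))
        sim=np.vstack([v0]+[v0+d for d in np.diag([6,6,15]+([4] if freez else []))])
        r=minimize(cost,v0,method='Nelder-Mead',options=dict(initial_simplex=sim,xatol=.1,fatol=1e-4,maxiter=150))
        if best is None or r.fun<best.fun:best=r
    return best.x,best.fun
E
cat > loc.py <<'E'
from h import *
S={n:snapshot(n) for n in('scene','side')}
for name in M:
    V=[]
    for n,s in S.items():
        d=silhouettes(s,name); print(name,n,[(round(a['confidence'],2),a['bbox']) for a in d[:4]])
        if d: V.append((s,ext(s),d[0]['mask']))
    if not V: continue
    ys,xs=np.nonzero(V[0][2]); p=onplane(V[0][0],V[0][1],[[xs.mean(),ys.mean()]],.01)[0]
    q=[p[0],p[1],0]
    a=fit(V,name,q); b=fit(V,name,q,True)
    print('   ',np.round(a[0],1),round(a[1],3),'| free z',np.round(b[0],1),round(b[1],3))
print(ctrl.get_obs()['clock'])
E
python3 loc.py
```

```text
pack_gold_center scene [(0.72, [310.0, 191.5, 29.1, 15.1])]
pack_gold_center side [(0.87, [219.8, 184.5, 22.5, 20.2])]
    [482.5 109.4  75.5] 0.075 | free z [482.8 108.7  77.5   1. ] 0.07
pack_silver_center scene [(0.5, [382.7, 153.0, 19.8, 20.0]), (0.46, [253.4, 230.9, 87.6, 53.2])]
pack_silver_center side [(0.7, [146.2, 161.7, 26.6, 14.9])]
    [395.8 337.1 116.4] 0.103 | free z [395.9 336.9 116.5   0.9] 0.094
pump_white_center scene [(0.58, [271.8, 186.9, 15.1, 21.7]), (0.42, [334.7, 156.1, 14.2, 20.7])]
pump_white_center side [(0.9, [238.0, 204.6, 21.1, 25.8])]
    [ 4.568e+02 -2.000e-01  2.974e+02] 0.134 | free z [4.573e+02 3.000e-01 1.860e+01 2.100e+00] 0.125
pump_red_center scene [(0.61, [220.5, 201.9, 16.4, 22.6])]
pump_red_center side [(0.62, [279.6, 232.1, 18.5, 22.4])]
    [ 465.4 -130.2  221. ] 0.163 | free z [ 4.656e+02 -1.306e+02  2.197e+02  4.000e-01] 0.164
board_center scene [(0.91, [132.2, 197.7, 26.5, 20.8]), (0.59, [100.5, 225.2, 24.5, 27.4])]
board_center side [(0.89, [382.1, 317.6, 35.1, 25.2]), (0.69, [316.2, 309.3, 38.6, 37.0])]
    [ 391.1 -329.6  100.2] 0.54
[... 313 characters left out ...]
), (0.2, [193.0, 184.2, 15.0, 23.9])]
blue_tray side [(0.82, [330.8, 229.5, 100.4, 67.3])]
    [ 581.9 -274.1    8.1] 0.031 | free z [ 5.819e+02 -2.742e+02  8.200e+00  2.000e-01] 0.031
white_tray scene [(0.73, [372.5, 198.6, 78.7, 44.6])]
white_tray side [(0.87, [203.4, 134.9, 57.4, 32.5])]
    [595.7 293.4 182.6] 0.07 | free z [596.1 292.6 182.2   1.1] 0.066
jar scene [(0.82, [335.2, 157.0, 12.8, 19.9])]
jar side [(0.6, [174.1, 174.2, 17.6, 25.0])]
    [391.6 193.3 -29.3] 0.126 | free z [391.4 193.2   9.8   0.8] 0.128
cup scene [(0.72, [195.5, 189.7, 13.9, 18.4])]
cup side [(0.68, [277.0, 252.5, 22.0, 32.6])]
    [ 410.5 -190.6  -21.9] 0.063 | free z [ 410.2 -190.2  -12.8   -0.7] 0.062
1.25
```

Run:
```python
from h import *
S={n:snapshot(n) for n in('scene','side')}
V=[];c=[]
for n,b in (('scene',(132,197)),('side',(316,309))):
    s=S[n]; d=[a for a in silhouettes(s,'board_center') if abs(a['bbox'][0]-b[0])<8][0]
    V.append((s,ext(s),d['mask']))
    x,y=(int(b[0]),int(b[1])); x0=x-45; y0=y-25
    if n=='side': y0=y-30;x0=x-20
    c.append(cv2.resize(s['image'][y0:y0+90,x0:x0+130],None,fx=3,fy=3,interpolation=cv2.INTER_CUBIC))
ys,xs=np.nonzero(V[0][2]); p=onplane(V[0][0],V[0][1],[[xs.mean(),ys.mean()]],.01)[0]
print(fit(V,'board_center',[p[0],p[1],0]),fit(V,'board_center',[p[0],p[1],0],True))
cv2.imwrite('pics/boards.png',np.hstack(c)[:,:,::-1])
```

```text
(array([ 395.26378892, -329.05572537,   98.77999948]), np.float64(0.15188817497108414)) (array([ 394.91603052, -329.8399531 ,   97.14173126,    3.28155782]), np.float64(0.11759939153918769))
```

View pics/boards.png

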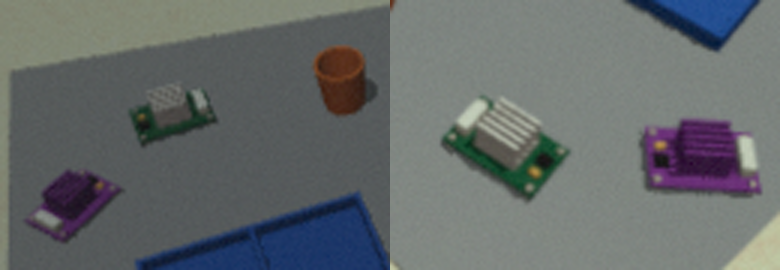

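```bash
cat > go.py <<'E'
# usage: go.py x y z yaw  (mm, deg): prints turn about tool axes and the shift in tool axes AFTER the turn
import sys
from h import *
o=ctrl.get_obs();x,y,z,yaw=map(float,sys.argv[1:5])
R0=R.from_euler('xyz',o['orientation'],degrees=True);R1=R.from_euler('xyz',[-90,0,yaw],degrees=True)
t=(R0.inv()*R1).as_rotvec(degrees=True)
d=R1.inv().apply(np.array([x,y,z])/10-o['tool_pos']*100)
d0=R0.inv().apply(np.array([x,y,z])/10-o['tool_pos']*100)
print('turn',t.round(2),'| shift cm after turn',d.round(2),'| shift now-axes',d0.round(2),'j',o['joint_pos'].round(0),'t',o['clock'],'open',round(o['opening'],4),'F',o['force'].round(1), 'tcp',(o['tool_pos']*1000).round(1), o['orientation'].round(1))
E
python3 go.py 396 337 150 116.5
```

```text
turn [-0.   39.56  0.  ] | shift cm after turn [-30.5    7.65   1.56] | shift now-axes [-22.52   7.65  20.63] j [ 83.  21.   1.  -0. -70. -17.] t 1.45 open 0.088 F [ 0.4 -0.1 -0. ] tcp [273.9 616.9 226.5] [-90.   -0.  156.1]
```

```bash
python3 -m pendant '[[[0,1.2,0,0,6.6,0,1],[0,1.2,0,0,6.6,0,1],[0,1.2,0,0,6.6,0,1],[0,1.2,0,0,6.6,0,1],[0,1.2,0,0,6.6,0,1],[0,1.2,0,0,6.6,0,1]]]'; python3 -m pendant '[[[-3,0,0.2,0,0,0,1],[-3,0,0.2,0,0,0,1],[-3,0,0.2,0,0,0,1],[-3,0,0.2,0,0,0,1],[-3,0,0.2,0,0,0,1],[-3,0,0.2,0,0,0,1],[-3,0,0.2,0,0,0,1],[-3,0,0.2,0,0,0,1],[-3,0,0,0,0,0,1],[-3.5,0,0,0,0,0,1],[0,0,0,0,0,0,1],[0,0,0,0,0,0,1]]]'
cat > wl.py <<'E'
# wl.py name tag : refine by wrist view alone (z fixed 0) 
import sys
from h import *
o=ctrl.get_obs();s=snapshot('wrist');T=ext(s,o)
cv2.imwrite(f'pics/w_{sys.argv[2]}.png',s['image'][:,:,::-1])
d=silhouettes(s,sys.argv[1]);print([(round(a['confidence'],2),np.round(a['bbox'])) for a in d[:3]])
z=float(sys.argv[3])/1000 if len(sys.argv)>3 else 0
if d:
    m=d[0]['mask'];ys,xs=np.nonzero(m);p=onplane(s,T,[[xs.mean(),ys.mean()]],.01+z)[0]
    print('wrist only',[np.round(v,2) for v in fit([(s,T,m)],sys.argv[1],[p[0],p[1],z])])
    print('wrist only free z',[np.round(v,2) for v in fit([(s,T,m)],sys.argv[1],[p[0],p[1],z],True)])
print('t',ctrl.get_obs()['clock'])
E
python3 wl.py pack_silver_center silver1; python3 go.py 396 337 150 116.5
```

```text
clock: 1.95
tool_pos: [0.2739, 0.6169, 0.1541]
orientation: [-90.0, -0.0, 116.1]
force: [-0.2, -0.5, -0.4]
opening: 0.0879
clock: 2.95
tool_pos: [0.3962, 0.3354, 0.155]
orientation: [-90.0, -0.0, 116.3]
force: [0.1, 1.8, 0.0]
opening: 0.088
[(0.66, array([266., 170.,  32.,  63.]))]
wrist only [array([397.31, 335.44, -64.8 ]), np.float64(0.03)]
wrist only free z [array([397.37, 335.28, 115.33,   1.13]), np.float64(0.03)]
t 3.05
turn [ 0.04 -0.06  0.02] | shift cm after turn [-0.02  0.49 -0.02] | shift now-axes [-0.02  0.49 -0.02] j [ 62.   9. -25.   0. -56. -36.] t 3.05 open 0.0876 F [ 0.1  0.7 -0.8] tcp [395.7 337.1 154.9] [-90.   -0.  116.4]
```

View pics/w_silver1.png

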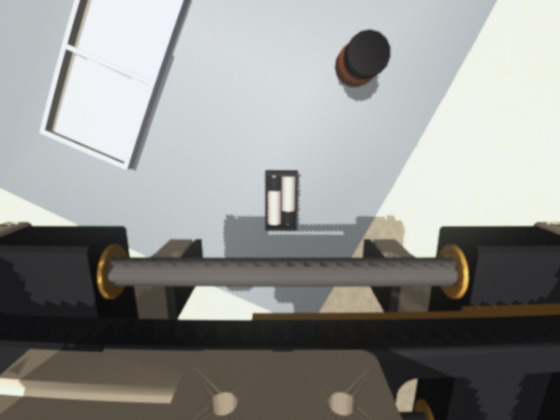

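```bash
python3 go.py 397 335.5 9 115.5; python3 -m pendant '[[[-0.2,2.6,-0.1,0,0.8,0,0.8],[0,2.6,0,0,0,0,0.7],[0,2.6,0,0,0,0,0.7],[0,2.6,0,0,0,0,0.7],[0,2,0,0,0,0,0.7],[0,1.4,0,0,0,0,0.7],[0,0.8,0,0,0,0,0.7],[0,0,0,0,0,0,0.7],[0,0,0,0,0,0,0.7]]]';python3 go.py 397 335.5 9 115.5
```

```text
turn [0.04 0.94 0.03] | shift cm after turn [-0.2  14.59 -0.05] | shift now-axes [-0.2  14.59 -0.04] j [ 62.   9. -25.   0. -56. -36.] t 3.05 open 0.0876 F [ 0.1  0.7 -0.8] tcp [395.7 337.1 154.9] [-90.   -0.  116.4]
clock: 3.8
tool_pos: [0.3971, 0.3361, 0.0086]
orientation: [-90.0, 0.0, 115.7]
force: [1.1, -0.2, 0.2]
opening: 0.0612
turn [-0.01  0.23 -0.02] | shift cm after turn [-0.05 -0.04  0.04] | shift now-axes [-0.05 -0.04  0.04] j [ 62.  21. -33.   0. -36. -36.] t 3.8 open 0.0612 F [ 1.1 -0.2  0.2] tcp [397.1 336.1   8.6] [-90.    0.  115.7]
```

```bash
python3 -m pendant '[[[0,0,0,0,0,0,0.2],[0,0,0,0,0,0,0.2],[0,0,0,0,0,0,0.2],[0,0,0,0,0,0,0.2],[0,0,0,0,0,0,0.2],[0,0,0,0,0,0,0.2],[0,0,0,0,0,0,0.2]]]';python3 -m pendant '[[[0,-0.5,0,0,0,0,0.2],[0,-1,0,0,0,0,0.2],[0,-2,0,0,0,0,0.2],[0,-2,0,0,0,0,0.2],[0,-2,0,0,0,0,0.2],[0,-2,0,0,0,0,0.2],[0,-1,0,0,0,0,0.2],[0,-0.5,0,0,0,0,0.2],[0,0,0,0,0,0,0.2]]]';python3 go.py 637 31 60 94
```

```text
clock: 4.38
tool_pos: [0.3974, 0.3356, 0.009]
orientation: [-90.0, -0.0, 115.7]
force: [-1.3, -0.5, 6.5]
opening: 0.0319
clock: 5.13
tool_pos: [0.3975, 0.3358, 0.1196]
orientation: [-90.1, -0.1, 115.7]
force: [-0.3, -0.5, -1.3]
opening: 0.0317
turn [ 0.08 21.66  0.08] | shift cm after turn [-32.07   5.96 -21.77] | shift now-axes [-37.85   5.93  -8.38] j [ 62.  12. -27.  -0. -51. -36.] t 5.1333 open 0.0317 F [-0.3 -0.5 -1.3] tcp [397.5 335.8 119.6] [-9.010e+01 -1.000e-01  1.157e+02]
```

```bash
python3 -m pendant '[[[0,0,0,0,5.4,0,0.2],[0,0,0,0,5.4,0,0.2],[0,0,0,0,5.4,0,0.2],[0,0,0,0,5.4,0,0.2]]]';python3 -m pendant '[[[-2,0,-1.4,0,0,0,0.2],[-3,0,-2,0,0,0,0.2],[-3,0,-2,0,0,0,0.2],[-3,0,-2,0,0,0,0.2],[-3,0,-2,0,0,0,0.2],[-3,0,-2,0,0,0,0.2],[-3,0,-2,0,0,0,0.2],[-3,0,-2,0,0,0,0.2],[-3,0,-2,0,0,0,0.2],[-3,0,-2,0,0,0,0.2],[-2,0,-1.4,0,0,0,0.2],[-1.1,0,-1,0,0,0,0.2]]]';python3 -m pendant '[[[0,0,0,0,0,0,0.2],[0,0,0,0,0,0,0.2]]]';python3 go.py 637 31 60 94
python3 - <<'E'
from h import *
o=ctrl.get_obs();s=snapshot('wrist');cv2.imwrite('pics/w2.png',s['image'][:,:,::-1])
s2=snapshot('side');cv2.imwrite('pics/s2.png',s2['image'][:,:,::-1])
E
```

```text
clock: 5.47
tool_pos: [0.3967, 0.3346, 0.1171]
orientation: [-89.9, 0.1, 93.8]
force: [-0.5, 0.1, -0.7]
opening: 0.0318
clock: 6.47
tool_pos: [0.6378, 0.0278, 0.1164]
orientation: [-89.8, 0.0, 93.9]
force: [0.3, 1.2, -1.1]
opening: 0.0317
clock: 6.63
tool_pos: [0.6369, 0.03, 0.1168]
orientation: [-89.8, 0.0, 94.0]
force: [0.2, -0.3, -1.9]
opening: 0.0313
turn [-0.15 -0.04 -0.02] | shift cm after turn [ 0.1   5.68 -0.02] | shift now-axes [ 0.1   5.68 -0.03] j [ 20.  22. -12.  -0. -56. -16.] t 6.6333 open 0.0313 F [ 0.2 -0.3 -1.9] tcp [636.9  30.  116.8] [-89.8   0.   94. ]
```

View pics/w2.png

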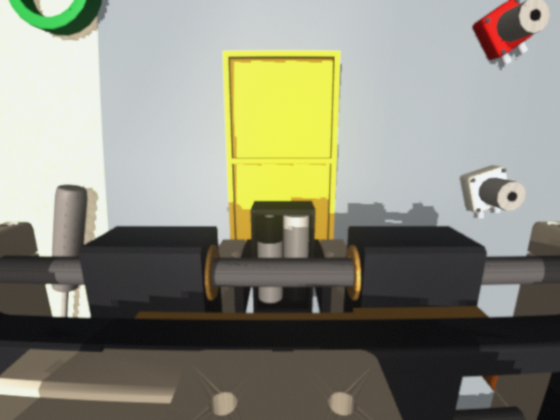

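View pics/s2.png

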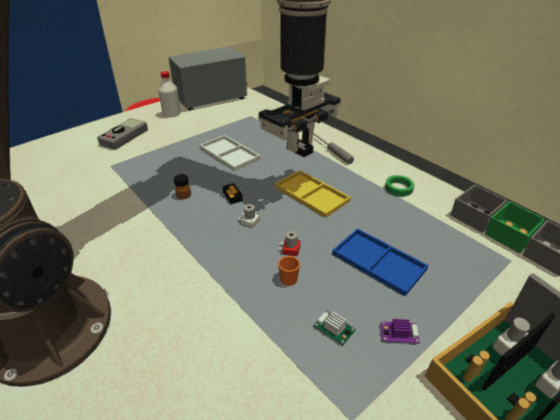

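```bash
python3 - <<'E'
from h import *
o=ctrl.get_obs();s=snapshot('wrist');T=ext(s,o)
print(onplane(s,T,[[228,160],[338,160],[224,53],[338,53]],.014).round(4))
E
python3 go.py 637 31 12 94
```

```text
[[ 0.6848 -0.009   0.014 ]
 [ 0.5925 -0.0156  0.014 ]
 [ 0.6909 -0.0926  0.014 ]
 [ 0.6016 -0.099   0.014 ]]
turn [-0.06  0.11 -0.  ] | shift cm after turn [-0.04 10.6  -0.03] | shift now-axes [-0.04 10.6  -0.04] j [ 20.  22. -12.  -0. -56. -16.] t 6.7833 open 0.0314 F [-0.4  0.5 -1.6] tcp [636.7  31.4 118. ] [-89.9   0.   94.1]
```

```bash
python3 -m pendant '[[[0,2,0,0,0,0,0.2],[0,2.5,0,0,0,0,0.2],[0,2.5,0,0,0,0,0.2],[0,1.5,0,0,0,0,0.2],[0,1,0,0,0,0,0.2],[0,0.5,0,0,0,0,0.2],[0,0.3,0,0,0,0,0.2],[0,0.2,0,0,0,0,0.2],[0,0,0,0,0,0,0.2]]]';python3 go.py 637 31 12 94
```

```text
clock: 7.53
tool_pos: [0.6379, 0.031, 0.0142]
orientation: [-90.1, -0.0, 94.1]
force: [-0.1, 0.1, -0.4]
opening: 0.0314
turn [0.06 0.08 0.01] | shift cm after turn [0.01 0.22 0.09] | shift now-axes [0.01 0.22 0.09] j [ 20.  29. -18.   0. -44. -16.] t 7.5333 open 0.0314 F [-0.1  0.1 -0.4] tcp [637.9  31.   14.2] [-90.1  -0.   94.1]
```

```bash
python3 -m pendant '[[[0,0.1,0,0,0,0,0.2],[0,0.1,0,0,0,0,0.2],[0,0,0,0,0,0,0.2]]]';python3 -m pendant '[[[0,0,0,0,0,0,0.42],[0,0,0,0,0,0,0.42],[0,0,0,0,0,0,0.42],[0,-0.5,0,0,0,0,0.42],[0,-1,0,0,0,0,0.42],[0,-2,0,0,0,0,0.7],[0,-3,0,0,0,0,0.7],[0,-3,0,0,0,0,0.7],[0,-3,0,0,0,0,0.7],[0,-0.8,0,0,0,0,0.7]]]';python3 go.py 482.5 109 145 76
python3 - <<'E'
from h import *
s=snapshot('wrist');cv2.imwrite('pics/w3.png',s['image'][:,:,::-1])
E
```

```text
clock: 7.78
tool_pos: [0.6378, 0.0307, 0.0121]
orientation: [-90.1, -0.0, 94.1]
force: [1.7, -0.0, -1.0]
opening: 0.032
clock: 8.62
tool_pos: [0.6401, 0.031, 0.1513]
orientation: [-90.5, -0.0, 94.1]
force: [0.9, 0.1, 0.9]
opening: 0.0605
turn [ 0.47 18.11  0.12] | shift cm after turn [ 3.76  0.63 17.18] | shift now-axes [ 8.91  0.51 15.17] j [ 20.  20. -10.   0. -59. -16.] t 8.6167 open 0.0605 F [0.9 0.1 0.9] tcp [640.1  31.  151.3] [-90.5  -0.   94.1]
```

View pics/w3.png

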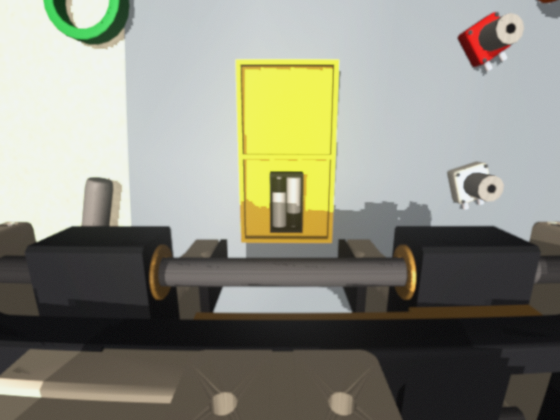

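```bash
python3 -m pendant '[[[0,0.1,0,0.1,6,0,0.8],[0,0.2,0,0.1,6,0,0.8],[0,0.2,0,0.2,6,0,0.8],[0.5,0,2.2,0,0,0,0.8],[0.5,0,2.5,0,0,0,0.8],[0.5,0,2.5,0,0,0,0.8],[0.5,0,2.5,0,0,0,0.8],[0.5,0,2.5,0,0,0,0.8],[0.5,0,2.5,0,0,0,0.8],[0.5,0,2,0,0,0,0.8],[0.3,0,0.5,0,0,0,0.8],[0,0,0,0,0,0,0.8]]]';python3 -m pendant '[[[0,0,0,0,0,0,0.8],[0,0,0,0,0,0,0.8]]]'; python3 wl.py pack_gold_center gold1; python3 go.py 482.5 109 9 76
```

```text
clock: 9.67
tool_pos: [0.479, 0.1097, 0.1415]
orientation: [-89.7, -0.0, 76.2]
force: [1.2, 0.0, 0.7]
opening: 0.0695
clock: 9.83
tool_pos: [0.4805, 0.1089, 0.1409]
orientation: [-89.6, 0.0, 76.1]
force: [0.3, -1.0, -0.1]
opening: 0.0699
[(0.62, array([260., 174.,  37.,  60.])), (0.6, array([250.,  49.,  53.,  59.]))]
wrist only [array([483.38, 107.89,  76.79]), np.float64(0.02)]
wrist only free z [array([483.37, 108.02,  76.62,  -0.72]), np.float64(0.02)]
t 9.9333
turn [-0.4   0.02 -0.07] | shift cm after turn [ 0.09 13.16 -0.2 ] | shift now-axes [ 0.1  13.16 -0.29] j [ 35.   8. -28.  -0. -54. -49.] t 9.9333 open 0.0701 F [-0.1  1.2 -0.3] tcp [480.3 108.6 140.6] [-89.6   0.1  76. ]
```

View pics/w_gold1.png

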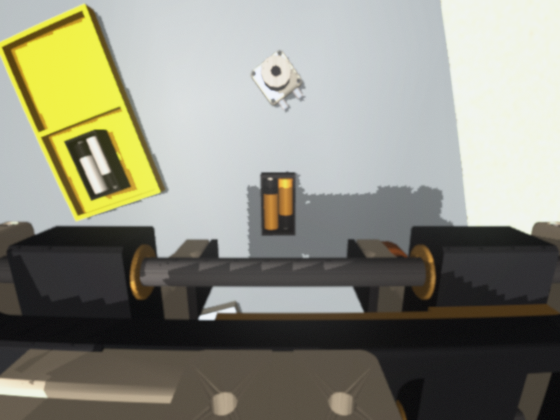

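```bash
python3 -m pendant '[[[-0.0,2.4,-0.3,-0.4,-0.6,0,0.7],[0,2.6,0,0,0,0,0.7],[0,2.6,0,0,0,0,0.7],[0,2.2,0,0,0,0,0.7],[0,1.6,0,0,0,0,0.7],[0,1,0,0,0,0,0.7],[0,0.6,0,0,0,0,0.7],[0,0,0,0,0,0,0.7],[0,0,0,0,0,0,0.7]]]';python3 go.py 483.4 108 9 76.7
```

```text
clock: 10.68
tool_pos: [0.4827, 0.1079, 0.0106]
orientation: [-90.0, 0.1, 76.6]
force: [0.8, 0.4, -0.1]
opening: 0.0612
turn [-0.01 -0.06 -0.08] | shift cm after turn [ 0.02  0.16 -0.06] | shift now-axes [ 0.02  0.16 -0.06] j [ 35.  19. -37.   0. -35. -49.] t 10.6833 open 0.0612 F [ 0.8  0.4 -0.1] tcp [482.7 107.9  10.6] [-90.    0.1  76.6]
```

```bash
python3 -m pendant '[[[0,0.1,0,0,0,0,0.2],[0,0,0,0,0,0,0.2],[0,0,0,0,0,0,0.2],[0,0,0,0,0,0,0.2],[0,0,0,0,0,0,0.2],[0,0,0,0,0,0,0.2],[0,0,0,0,0,0,0.2]]]';python3 -m pendant '[[[0,-0.5,0,0,0,0,0.2],[0,-1,0,0,0,0,0.2],[0,-2,0,0,0,0,0.2],[0,-2,0,0,0,0,0.2],[0,-2,0,0,0,0,0.2],[0,-1.5,0,0,-5.8,0,0.2],[0,-1,0,0,-5.8,0,0.2],[0,-0.5,0,0,-5.7,0,0.2],[0,0,0,0,0,0,0.2]]]';python3 go.py 642 -54 100 94
```

```text
clock: 11.27
tool_pos: [0.4826, 0.1083, 0.0101]
orientation: [-90.0, 0.0, 76.7]
force: [-0.5, 0.4, 4.0]
opening: 0.0316
clock: 12.02
tool_pos: [0.4831, 0.1086, 0.1163]
orientation: [-90.1, -0.0, 94.2]
force: [0.7, -0.2, -0.9]
opening: 0.0318
turn [0.12 0.23 0.02] | shift cm after turn [-17.33   1.63 -14.72] | shift now-axes [-17.39   1.65 -14.65] j [ 36.  10. -30.   0. -50. -31.] t 12.0167 open 0.0318 F [ 0.7 -0.2 -0.9] tcp [483.1 108.6 116.3] [-90.1  -0.   94.2]
```

```bash
python3 -m pendant '[[[-1.5,0,-1.3,0,0.2,0,0.2],[-2.5,0,-2.1,0,0,0,0.2],[-2.5,0,-2.1,0,0,0,0.2],[-2.5,0,-2.1,0,0,0,0.2],[-2.5,0,-2.1,0,0,0,0.2],[-2.5,0.4,-2.1,0,0,0,0.2],[-1.8,0.4,-1.5,0,0,0,0.2],[-1,0.4,-0.9,0,0,0,0.2],[-0.5,0.4,-0.5,0,0,0,0.2],[0,0,0,0,0,0,0.2],[0,0,0,0,0,0,0.2]]]';python3 - <<'E'
from h import *
o=ctrl.get_obs();s=snapshot('wrist');T=ext(s,o);cv2.imwrite('pics/w4.png',s['image'][:,:,::-1])
E
python3 go.py 642 -54 13 94
```

```text
clock: 12.93
tool_pos: [0.6395, -0.0543, 0.098]
orientation: [-89.9, 0.0, 93.7]
force: [-0.5, 0.5, -0.2]
opening: 0.0322
turn [-0.06 -0.25 -0.04] | shift cm after turn [-0.03  8.56 -0.23] | shift now-axes [-0.02  8.56 -0.24] j [ 13.  23. -13.   0. -54.  -9.] t 12.9833 open 0.031 F [ 0.  -0.4 -0.4] tcp [639.7 -53.9  98.6] [-89.9   0.   93.7]
```

View pics/w4.png

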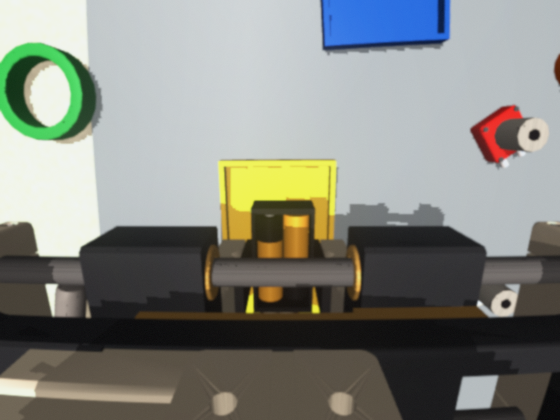

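```bash
python3 -m pendant '[[[0,1.5,-0.2,0,-0.2,0,0.2],[0,2.2,0,0,0,0,0.2],[0,1.8,0,0,0,0,0.2],[0,1.2,0,0,0,0,0.2],[0,0.8,0,0,0,0,0.2],[0,0.5,0,0,0,0,0.2],[0,0.3,0,0,0,0,0.2],[0,0.2,0,0,0,0,0.2],[0,0,0,0,0,0,0.2]]]';python3 go.py 642 -54 13 94
```

```text
clock: 13.73
tool_pos: [0.6427, -0.0545, 0.0141]
orientation: [-90.0, 0.0, 94.0]
force: [-0.2, 0.1, -0.3]
opening: 0.0318
turn [ 0.02 -0.03 -0.05] | shift cm after turn [0.06 0.11 0.07] | shift now-axes [0.06 0.11 0.07] j [ 12.  29. -17.   0. -44.  -9.] t 13.7333 open 0.0318 F [-0.2  0.1 -0.3] tcp [642.7 -54.5  14.1] [-90.   0.  94.]
```

```bash
python3 -m pendant '[[[0,0.1,0,0,0,0,0.2],[0,0,0,0,0,0,0.2],[0,0,0,0,0,0,0.42],[0,0,0,0,0,0,0.42],[0,0,0,0,0,0,0.42],[0,-0.5,0,0,0,0,0.42],[0,-1,0,0,0,0,0.42],[0,-2,0,0,0,0,0.7],[0,-3,0,0,0,0,0.7],[0,-3,0,0,0,0,0.7],[0,-3,0,0,0,0,0.7],[0,-2,0,0,0,0,0.7]]]';python3 go.py 457 0 155 94
python3 - <<'E'
from h import *
s=snapshot('wrist');cv2.imwrite('pics/w5.png',s['image'][:,:,::-1])
E
```

```text
clock: 14.73
tool_pos: [0.6436, -0.0546, 0.1625]
orientation: [-90.2, 0.1, 94.0]
force: [1.7, 0.3, -0.2]
opening: 0.06
turn [ 0.24 -0.01 -0.06] | shift cm after turn [ 6.75  0.75 18.24] | shift now-axes [ 6.75  0.66 18.24] j [ 12.  20.  -8.   0. -61.  -9.] t 14.7333 open 0.06 F [ 1.7  0.3 -0.2] tcp [643.6 -54.6 162.5] [-90.2   0.1  94. ]
```

View pics/w5.png

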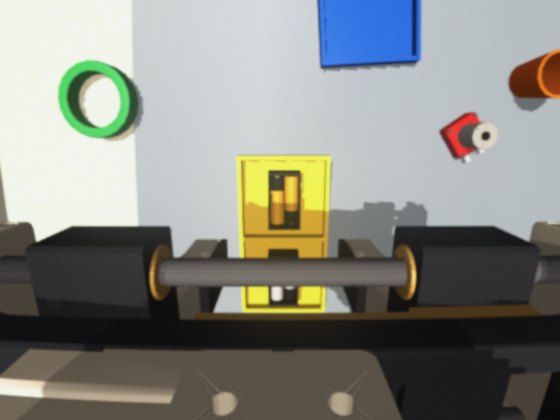

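Gold pack at (284,200) sits centred in the far compartment of the yellow tray, silver in the near one at (283,285). On to the white pump.

```bash
python3 -m pendant '[[[0.5,0,1.5,0.2,0,0,0.7],[1,0,2.5,0,0,0,0.7],[1,0,2.5,0,0,0,0.7],[1,0,2.5,0,0,0,0.7],[1,0,2.5,0,0,0,0.7],[1,0,2.5,0,0,0,0.7],[0.6,0.2,2,0,0,0,0.7],[0.4,0.2,1.5,0,0,0,0.7],[0.2,0.2,0.7,0,0,0,0.7],[0,0,0,0,0,0,0.7],[0,0,0,0,0,0,0.7]]]'; python3 wl.py pump_white_center pw1; python3 go.py 457 0 24 94
```

```text
clock: 15.7
tool_pos: [0.457, -0.0001, 0.1531]
orientation: [-89.9, 0.0, 94.0]
force: [0.3, 0.3, 0.8]
opening: 0.0614
[(0.8, array([262., 176.,  44.,  48.]))]
wrist only [array([458.07,  -2.41, 292.39]), np.float64(0.09)]
wrist only free z [array([458.1 ,  -0.78, 291.69,  -7.58]), np.float64(0.08)]
t 15.8
turn [-0.17 -0.04 -0.05] | shift cm after turn [ 0.02 12.87  0.04] | shift now-axes [ 0.03 12.87  0.  ] j [ 25.   4. -32.  -0. -55. -21.] t 15.8 open 0.0612 F [0.4 0.2 0.3] tcp [ 4.574e+02 -2.000e-01  1.527e+02] [-89.8   0.1  94. ]
```

View pics/w_pw1.png

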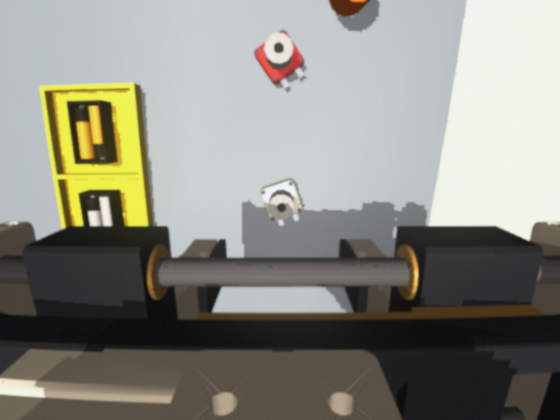

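Run:
```python
from h import *
o=ctrl.get_obs();s=snapshot('wrist');T=ext(s,o)
print(onplane(s,T,[[282,207.5]],.044).round(4), onplane(s,T,[[278.5,48]],.044).round(4))
s=cv2.imread('pics/w_pw1.png')[160:240,240:330];cv2.imwrite('pics/c1.png',cv2.resize(s,None,fx=6,fy=6,interpolation=cv2.INTER_CUBIC))
```

```text
[[ 0.4572 -0.0015  0.044 ]] [[ 0.469  -0.1318  0.044 ]]
```

View pics/c1.png

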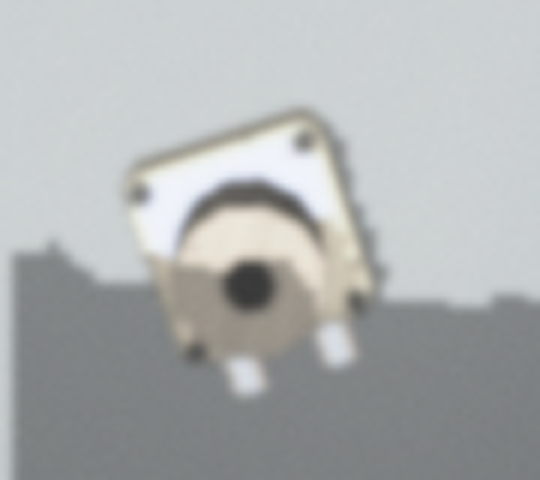

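```bash
python3 -m pendant '[[[0.15,2.4,0,-0.1,0,0,0.7],[0,2.6,0,0,0,0,0.7],[0,2.6,0,0,0,0,0.7],[0,2.2,0,0,0,0,0.7],[0,1.6,0,0,0,0,0.7],[0,1,0,0,0,0,0.7],[0,0.5,0,0,0,0,0.7],[0,0,0,0,0,0,0.7],[0,0,0,0,0,0,0.7]]]';python3 go.py 457.3 -1.5 23 94
```

```text
clock: 16.6
tool_pos: [0.4564, 0.001, 0.0234]
orientation: [-89.9, 0.1, 94.0]
force: [0.3, -0.1, 0.1]
opening: 0.0615
turn [-0.14 -0.05 -0.07] | shift cm after turn [-0.26  0.04 -0.08] | shift now-axes [-0.26  0.04 -0.08] j [ 25.  14. -41.   0. -35. -21.] t 16.6 open 0.0615 F [ 0.3 -0.1  0.1] tcp [456.4   1.   23.4] [-89.9   0.1  94. ]
```

```bash
python3 -m pendant '[[[-0.25,0,-0.08,0,0,0,0.7],[0,0,0,0,0,0,0.6],[0,0,0,0,0,0,0.1],[0,0,0,0,0,0,0.1],[0,0,0,0,0,0,0.1],[0,0,0,0,0,0,0.1],[0,0,0,0,0,0,0.1],[0,0,0,0,0,0,0.1],[0,0,0,0,0,0,0.1]]]';python3 -m pendant '[[[0,-0.5,0,0,0,0,0.1],[0,-1,0,0,0,0,0.1],[0,-2,0,0,0,0,0.1],[0,-2,0,0,0,0,0.1],[0,-2,0,0,0,0,0.1],[0,-1.5,0,0,0,0,0.1],[0,-1,0,0,-2,0,0.1],[0,-0.5,0,0,-2,0,0.1],[0,0,0,0,0,0,0.1]]]';python3 go.py 588 -315.5 110 98
```

```text
clock: 17.35
tool_pos: [0.4569, -0.0013, 0.0235]
orientation: [-89.9, 0.0, 94.0]
force: [-0.0, -0.6, 2.2]
opening: 0.0229
clock: 18.1
tool_pos: [0.4576, -0.001, 0.1299]
orientation: [-90.0, 0.0, 98.1]
force: [1.0, 0.5, -0.0]
opening: 0.0231
turn [ 0.02  0.06 -0.01] | shift cm after turn [-32.96   1.99  -8.53] | shift now-axes [-32.97   2.    -8.5 ] j [ 25.   5. -34.   0. -51. -17.] t 18.1 open 0.0231 F [ 1.   0.5 -0. ] tcp [457.6  -1.  129.9] [-90.    0.   98.1]
```

```bash
python3 -m pendant '[[[-1.5,0,-0.4,0,0,0,0.1],[-3,0,-0.8,0,0,0,0.1],[-3,0,-0.8,0,0,0,0.1],[-3.5,0,-0.9,0,0,0,0.1],[-3.5,0,-0.9,0,0,0,0.1],[-3.5,0,-0.9,0,0,0,0.1],[-3.5,0,-0.9,0,0,0,0.1],[-3.5,0,-0.9,0,0,0,0.1],[-3,0,-0.8,0,0,0,0.1],[-2.5,0,-0.6,0,0,0,0.1],[-1.5,0,-0.4,0,0,0,0.1],[-1,0,-0.2,0,0,0,0.1]]]';python3 -m pendant '[[[0,0.5,0,0,0,0,0.1],[0,0.5,0,0,0,0,0.1],[0,0,0,0,0,0,0.1]]]'
python3 - <<'E'
from h import *
s=snapshot('wrist');cv2.imwrite('pics/w6.png',s['image'][:,:,::-1])
E
python3 go.py 588 -315.5 27 98
```

```text
clock: 19.1
tool_pos: [0.5868, -0.318, 0.1269]
orientation: [-89.8, 0.0, 97.8]
force: [0.0, -0.4, -0.0]
opening: 0.023
clock: 19.35
tool_pos: [0.5856, -0.3151, 0.1166]
orientation: [-89.7, -0.1, 97.9]
force: [-0.3, -0.5, -1.2]
opening: 0.0233
turn [-0.22 -0.02  0.02] | shift cm after turn [-0.07  9.04 -0.2 ] | shift now-axes [-0.07  9.04 -0.23] j [-11.  24.  -8.   0. -57.  19.] t 19.4 open 0.0234 F [-0.5 -0.1 -0.9] tcp [ 586.  -315.1  117.4] [-89.8  -0.   98. ]
```

View pics/w6.png

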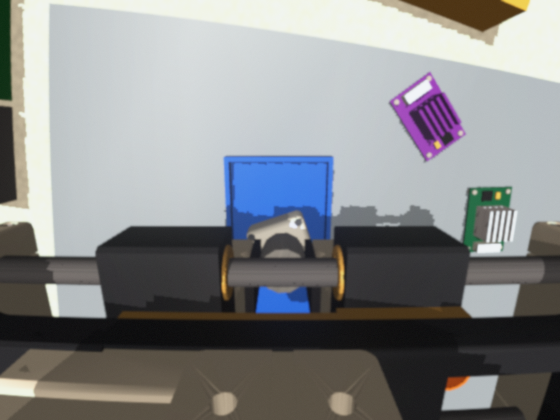

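```bash
python3 -m pendant '[[[0,1.5,-0.2,-0.2,0,0,0.1],[0,2.2,0,0,0,0,0.1],[0,2,0,0,0,0,0.1],[0,1.2,0,0,0,0,0.1],[0,0.8,0,0,0,0,0.1],[0,0.5,0,0,0,0,0.1],[0,0.4,0,0,0,0,0.1],[0,0.2,0,0,0,0,0.1],[0,0,0,0,0,0,0.1],[0,0,0,0,0,0,0.1]]]';python3 go.py 588 -315.5 27 98
```

```text
clock: 20.23
tool_pos: [0.5894, -0.3162, 0.0311]
orientation: [-90.1, 0.1, 98.0]
force: [-0.2, -0.5, -1.1]
opening: 0.0234
turn [ 0.14 -0.03 -0.07] | shift cm after turn [0.09 0.41 0.13] | shift now-axes [0.09 0.41 0.13] j [-12.  30. -13.   0. -47.  19.] t 20.2333 open 0.0234 F [-0.2 -0.5 -1.1] tcp [ 589.4 -316.2   31.1] [-90.1   0.1  98. ]
```

```bash
python3 -m pendant '[[[0,0.2,0,0,0,0,0.1],[0,0.2,0,0,0,0,0.1],[0,0,0,0,0,0,0.1],[0,0,0,0,0,0,0.1]]]'
```

```text
clock: 20.57
tool_pos: [0.5891, -0.3161, 0.0266]
orientation: [-90.1, 0.1, 98.0]
force: [0.0, 0.1, -0.7]
opening: 0.0232
```

```bash
python3 -m pendant '[[[0,0,0,0,0,0,0.45],[0,0,0,0,0,0,0.45],[0,0,0,0,0,0,0.45],[0,-0.5,0,0,0,0,0.45],[0,-1,0,0,0,0,0.5],[0,-2,0,0,0,0,0.5],[0,-3,0,0,0,0,0.5],[0,-3,0,0,0,0,0.5],[0,-3,0,0,0,0,0.5]]]';python3 go.py 467 -131.5 152 98
python3 - <<'E'
from h import *
s=snapshot('wrist');cv2.imwrite('pics/w7.png',s['image'][:,:,::-1])
E
```

```text
clock: 21.32
tool_pos: [0.5887, -0.3161, 0.1538]
orientation: [-90.1, 0.1, 98.0]
force: [1.5, 0.3, 0.3]
opening: 0.044
turn [ 0.1  -0.03 -0.06] | shift cm after turn [19.97  0.18  9.48] | shift now-axes [19.96  0.14  9.49] j [-12.  23.  -6.   0. -61.  19.] t 21.3167 open 0.044 F [1.5 0.3 0.3] tcp [ 588.7 -316.1  153.8] [-90.1   0.1  98. ]
```

View pics/w7.png

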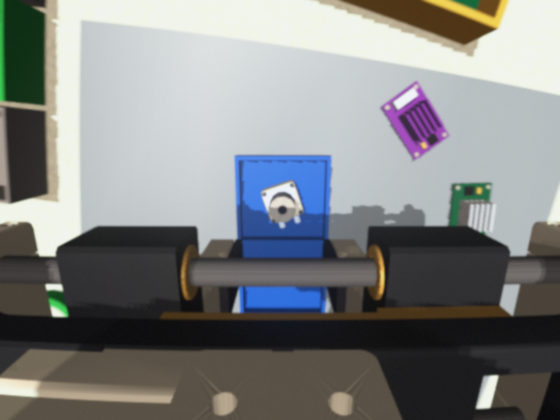

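White pump at (282,203) stands upright in the far compartment of the blue tray. Next the red pump.

```bash
python3 -m pendant '[[[1.5,0,0.7,0,0,0,0.5],[2.5,0,1.2,0,0,0,0.5],[3,0,1.4,0,0,0,0.5],[3,0,1.4,0,0,0,0.5],[3,0,1.4,0,0,0,0.5],[2.5,0.1,1.2,0,0,0,0.5],[2.2,0.1,1,0,0,0,0.5],[1.5,0,0.8,0,0,0,0.5],[0.8,0,0.4,0,0,0,0.5],[0,0,0,0,0,0,0.5],[0,0,0,0,0,0,0.5]]]'; python3 wl.py pump_red_center pr1; python3 go.py 467 -131.5 24 98
```

```text
clock: 22.28
tool_pos: [0.4677, -0.131, 0.1501]
orientation: [-90.2, 0.1, 98.0]
force: [0.5, -0.2, 0.5]
opening: 0.0437
[(0.86, array([258., 174.,  49.,  53.])), (0.49, array([162.,   1.,  36.,   6.])), (0.48, array([123.,   1., 111., 125.]))]
wrist only [array([ 468.49, -132.44,  309.27]), np.float64(0.11)]
wrist only free z [array([ 468.41, -130.69,  309.92,   -8.19]), np.float64(0.09)]
t 22.3833
turn [ 0.13 -0.05 -0.05] | shift cm after turn [1.000e-02 1.255e+01 7.000e-02] | shift now-axes [ 0.02 12.55  0.1 ] j [  8.   6. -29.   0. -54.   0.] t 22.3833 open 0.0438 F [-0.1 -0.7  0.5] tcp [ 467.7 -131.5  149.5] [-90.1   0.1  98. ]
```

View pics/w_pr1.png

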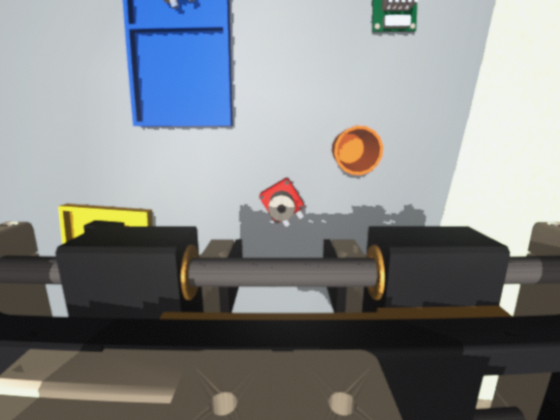

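```bash
python3 -m pendant '[[[-0.15,2.4,0,0.1,0,0,0.5],[0,2.6,0,0,0,0,0.5],[0,2.6,0,0,0,0,0.5],[0,2,0,0,0,0,0.5],[0,1.5,0,0,0,0,0.5],[0,1,0,0,0,0,0.5],[0,0.5,0,0,0,0,0.5],[0,0,0,0,0,0,0.5],[0,0,0,0,0,0,0.5]]]';python3 go.py 468 -132.5 23.5 98
```

```text
clock: 23.13
tool_pos: [0.4676, -0.1331, 0.0231]
orientation: [-90.0, 0.1, 97.9]
force: [0.6, -0.3, -0.0]
opening: 0.0437
turn [-0.04 -0.06 -0.05] | shift cm after turn [ 0.05 -0.04 -0.05] | shift now-axes [ 0.05 -0.04 -0.05] j [  7.  17. -37.   0. -36.   0.] t 23.1333 open 0.0437 F [ 0.6 -0.3 -0. ] tcp [ 467.6 -133.1   23.1] [-90.    0.1  97.9]
```

```bash
python3 -m pendant '[[[0.05,0,-0.05,0,0,0,0.1],[0,0,0,0,0,0,0.1],[0,0,0,0,0,0,0.1],[0,0,0,0,0,0,0.1],[0,0,0,0,0,0,0.1],[0,0,0,0,0,0,0.1],[0,0,0,0,0,0,0.1]]]';python3 -m pendant '[[[0,-0.5,0,0,0,0,0.1],[0,-1,0,0,0,0,0.1],[0,-2,0,0,0,0,0.1],[0,-2,0,0,0,0,0.1],[0,-2,0,0,0,0,0.1],[0,-2,0,0,0,0,0.1],[0,-1.3,0,0,0,0,0.1],[0,-0.5,0,0,0,0,0.1],[0,0,0,0,0,0,0.1]]]';python3 go.py 577 -232.5 120 98
```

```text
clock: 23.72
tool_pos: [0.4682, -0.132, 0.0238]
orientation: [-90.1, 0.1, 98.0]
force: [-0.9, 1.2, 5.9]
opening: 0.0234
clock: 24.47
tool_pos: [0.4681, -0.1319, 0.1372]
orientation: [-90.1, 0.0, 98.0]
force: [0.8, 0.4, -1.2]
opening: 0.0231
turn [ 0.11 -0.04 -0.04] | shift cm after turn [-11.47   1.72  -9.38] | shift now-axes [-11.47   1.75  -9.38] j [  8.   7. -30.   0. -53.   0.] t 24.4667 open 0.0231 F [ 0.8  0.4 -1.2] tcp [ 468.1 -131.9  137.2] [-90.1   0.   98. ]
```

```bash
python3 -m pendant '[[[-1,0,-0.8,0,0,0,0.1],[-2,0,-1.6,0,0,0,0.1],[-2.5,0,-2,0,0,0,0.1],[-2.5,0.5,-2.1,0,0,0,0.1],[-1.8,0.6,-1.5,0,0,0,0.1],[-1,0.6,-0.9,0,0,0,0.1],[-0.7,0,-0.5,0,0,0,0.1],[0,0,0,0,0,0,0.1],[0,0,0,0,0,0,0.1]]]'
python3 - <<'E'
from h import *
s=snapshot('wrist');cv2.imwrite('pics/w8.png',s['image'][:,:,::-1])
E
python3 go.py 577 -232.5 27 98
```

```text
clock: 25.22
tool_pos: [0.5759, -0.2328, 0.1183]
orientation: [-89.9, 0.0, 97.9]
force: [0.4, -0.4, -1.1]
opening: 0.0234
turn [-0.07 -0.04 -0.02] | shift cm after turn [-0.02  9.19 -0.11] | shift now-axes [-0.01  9.19 -0.12] j [ -4.  21. -14.   0. -55.  12.] t 25.2667 open 0.0234 F [-0.7  0.3 -0.9] tcp [ 575.9 -232.5  118.9] [-89.9   0.   98. ]
```

View pics/w8.png

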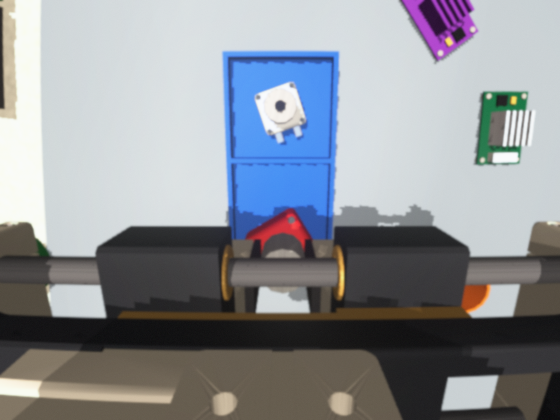

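Tray columns 226–336 are centred under the held red pump (col 281); lowering.

```bash
python3 -m pendant '[[[0,1.5,-0.1,0,0,0,0.1],[0,2.2,0,0,0,0,0.1],[0,2,0,0,0,0,0.1],[0,1.3,0,0,0,0,0.1],[0,0.8,0,0,0,0,0.1],[0,0.5,0,0,0,0,0.1],[0,0.3,0,0,0,0,0.1],[0,0.2,0,0,0,0,0.1],[0,0.1,0,0,0,0,0.1],[0,0,0,0,0,0,0.1],[0,0,0,0,0,0,0.1]]]';python3 go.py 577 -232.5 27 98
```

```text
clock: 26.18
tool_pos: [0.5781, -0.2329, 0.0308]
orientation: [-90.0, 0.1, 98.0]
force: [-0.2, 0.6, -1.0]
opening: 0.0233
turn [ 0.04 -0.03 -0.06] | shift cm after turn [0.05 0.38 0.1 ] | shift now-axes [0.05 0.38 0.1 ] j [ -4.  26. -19.   0. -45.  12.] t 26.1833 open 0.0233 F [-0.2  0.6 -1. ] tcp [ 578.1 -232.9   30.8] [-90.    0.1  98. ]
```

Then release, and on toward the board (395, -329.5, yaw ~98).

```bash
python3 -m pendant '[[[0,0.2,0,0,0,0,0.1],[0,0.2,0,0,0,0,0.1],[0,0,0,0,0,0,0.1],[0,0,0,0,0,0,0.1]]]'; python3 -m pendant '[[[0,0,0,0,0,0,0.45],[0,0,0,0,0,0,0.45],[0,0,0,0,0,0,0.45],[0,-0.5,0,0,0,0,0.45],[0,-1,0,0,0,0,0.5],[0,-2,0,0,0,0,0.5],[0,-3,0,0,0,0,0.5],[0,-3,0,0,0,0,0.5],[0,-3,0,0,0,0,0.5]]]';python3 go.py 395 -329.5 150 98
python3 - <<'E'
from h import *
s=snapshot('wrist');cv2.imwrite('pics/w9.png',s['image'][:,:,::-1])
E
```

```text
clock: 26.52
tool_pos: [0.578, -0.2329, 0.0268]
orientation: [-90.0, 0.1, 98.0]
force: [-1.5, 1.2, 4.9]
opening: 0.0232
clock: 27.27
tool_pos: [0.5775, -0.2328, 0.1534]
orientation: [-90.0, 0.1, 98.0]
force: [0.8, 0.1, -1.2]
opening: 0.0434
turn [-0.   -0.03 -0.05] | shift cm after turn [-7.04  0.34 19.42] | shift now-axes [-7.05  0.35 19.42] j [ -4.  19. -12.   0. -59.  12.] t 27.2667 open 0.0434 F [ 0.8  0.1 -1.2] tcp [ 577.5 -232.8  153.4] [-90.    0.1  98. ]
```

View pics/w9.png

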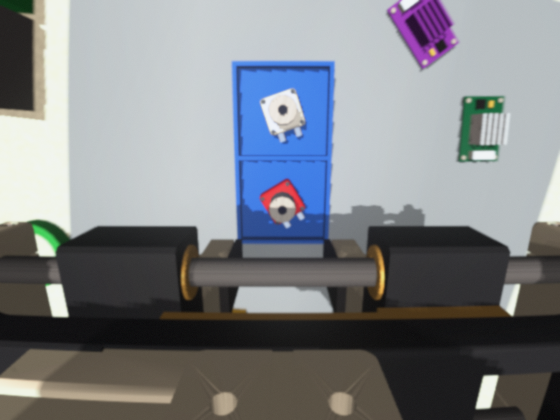

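Both pumps are upright in separate blue compartments, (283,112) and (283,208); green board at (482,128).

```bash
python3 -m pendant '[[[-0.5,0,1.3,0,0,0,0.5],[-0.8,0,2.2,0,0,0,0.5],[-1,0,2.8,0,0,0,0.5],[-1,0,2.8,0,0,0,0.5],[-1,0,2.8,0,0,0,0.5],[-1,0.1,2.8,0,0,0,0.5],[-0.9,0.1,2.4,0,0,0,0.5],[-0.5,0.1,1.5,0,0,0,0.5],[-0.3,0,0.8,0,0,0,0.5],[0,0,0,0,0,0,0.6],[0,0,0,0,0,0,0.6]]]'; python3 wl.py board_center b1; python3 go.py 395 -329.5 12 98
```

```text
clock: 28.23
tool_pos: [0.3957, -0.3292, 0.1487]
orientation: [-90.0, 0.1, 97.9]
force: [-0.2, -0.1, 0.0]
opening: 0.0505
[(0.87, array([260., 169.,  44.,  64.]))]
wrist only [array([ 395.67, -330.31,   99.88]), np.float64(0.02)]
wrist only free z [array([ 395.57, -329.88,   99.75,   -1.82]), np.float64(0.02)]
t 28.3333
turn [ 0.01 -0.01 -0.06] | shift cm after turn [-0.05 13.64  0.13] | shift now-axes [-0.04 13.64  0.14] j [-18.   9. -26.   0. -55.  26.] t 28.3333 open 0.0521 F [ 1.3  0.4 -0.7] tcp [ 396.2 -328.8  148.4] [-90.    0.1  98. ]
```

View pics/w_b1.png

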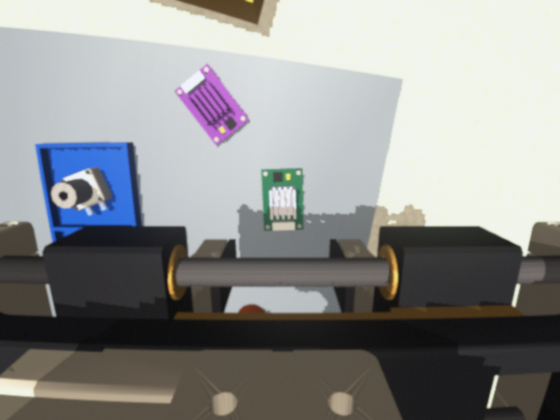

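```bash
python3 -m pendant '[[[-0.1,2.4,0.05,0,-1.8,0,0.6],[0,2.6,0,0,0,0,0.6],[0,2.6,0,0,0,0,0.6],[0,2.4,0,0,0,0,0.6],[0,1.6,0,0,0,0,0.6],[0,1,0,0,0,0,0.6],[0,0.8,0,0,0,0,0.6],[0,0.2,0,0,0,0,0.6],[0,0,0,0,0,0,0.6],[0,0,0,0,0,0,0.6]]]';python3 go.py 395.6 -330 11.5 99.8
```

```text
clock: 29.17
tool_pos: [0.3957, -0.3303, 0.013]
orientation: [-90.0, 0.1, 99.8]
force: [0.1, 0.7, 0.5]
opening: 0.0525
turn [ 0.04 -0.02 -0.08] | shift cm after turn [0.03 0.15 0.01] | shift now-axes [0.03 0.15 0.01] j [-18.  20. -34.   0. -36.  28.] t 29.1667 open 0.0525 F [0.1 0.7 0.5] tcp [ 395.7 -330.3   13. ] [-90.    0.1  99.8]
```

```bash
python3 -m pendant '[[[0,0.1,0,0,0,0,0.1],[0,0,0,0,0,0,0.1],[0,0,0,0,0,0,0.1],[0,0,0,0,0,0,0.1],[0,0,0,0,0,0,0.1],[0,0,0,0,0,0,0.1],[0,0,0,0,0,0,0.1]]]';python3 -m pendant '[[[0,-0.5,0,0,0,0,0.1],[0,-1,0,0,0,0,0.1],[0,-2,0,0,0,0,0.1],[0,-2,0,0,0,0,0.1],[0,-2,0,0,0,0,0.1],[0,-2,0,0,2.5,0,0.1],[0,-1.3,0,0,3,0,0.1],[0,-0.5,0,0,2,0,0.1],[0,0,0,0,0,0,0.1]]]';python3 go.py 598 251 120 92.5
```

```text
clock: 29.75
tool_pos: [0.395, -0.3302, 0.0116]
orientation: [-90.0, 0.1, 99.8]
force: [-1.5, 0.5, 4.3]
opening: 0.0234
clock: 30.5
tool_pos: [0.3958, -0.3304, 0.1268]
orientation: [-90.2, 0.1, 92.2]
force: [-0.1, -1.1, -0.2]
opening: 0.0239
turn [ 0.19 -0.32 -0.13] | shift cm after turn [ 57.2    0.68 -22.73] | shift now-axes [ 57.33   0.62 -22.41] j [-18.  11. -27.   0. -52.  20.] t 30.5 open 0.0239 F [-0.1 -1.1 -0.2] tcp [ 395.8 -330.4  126.8] [-90.2   0.1  92.2]
```

```bash
python3 -m pendant '[[[1,0,-0.4,0,0,0,0.1],[2,0,-0.8,0,0,0,0.1],[2.8,0,-1.1,0,0,0,0.1],[2.8,0,-1.1,0,0,0,0.1],[2.8,0,-1.1,0,0,0,0.1],[2.8,0,-1.1,0,0,0,0.1],[2.8,0,-1.1,0,0,0,0.1],[2.8,0,-1.1,0,0,0,0.1],[2.8,0,-1.1,0,0,0,0.1],[2.8,0,-1.1,0,0,0,0.1],[2.8,0,-1.1,0,0,0,0.1],[2.8,0,-1.1,0,0,0,0.1]]]';python3 -m pendant '[[[2.8,0,-1.1,0,0,0,0.1],[2.8,0,-1.1,0,0,0,0.1],[2.8,0,-1.1,0,0,0,0.1],[2.8,0,-1.1,0,0,0,0.1],[2.8,0,-1.1,0,0,0,0.1],[2.8,0,-1.1,0,0,0,0.1],[2.4,0,-1,0,0,0,0.1],[2,0,-0.8,0,0,0,0.1],[1.5,0,-0.6,0,0,0,0.1],[0.8,0,-0.3,0,0,0,0.1],[0,0,0,0,0,0,0.1],[0,0,0,0,0,0,0.1]]]';python3 go.py 598 251 120 92.5
```

```text
clock: 31.5
tool_pos: [0.5041, -0.0135, 0.1236]
orientation: [-89.9, 0.1, 92.4]
force: [1.3, -0.4, 0.2]
opening: 0.0236
clock: 32.5
tool_pos: [0.5876, 0.2227, 0.1233]
orientation: [-89.9, 0.1, 92.3]
force: [-0.4, -0.8, -1.5]
opening: 0.0237
turn [-0.08 -0.21 -0.08] | shift cm after turn [ 2.78  0.33 -1.16] | shift now-axes [ 2.78  0.33 -1.15] j [ 39.  21. -13.   0. -56. -36.] t 32.5 open 0.0237 F [-0.4 -0.8 -1.5] tcp [587.6 222.7 123.3] [-89.9   0.1  92.3]
```

```bash
python3 -m pendant '[[[0.7,0,-0.3,0,0,0,0.1],[1,0,-0.4,0,0,0,0.1],[0.8,0,-0.3,0,0,0,0.1],[0.3,0,-0.15,0,0,0,0.1],[0,0,0,0,0,0,0.1],[0,0,0,0,0,0,0.1]]]';python3 - <<'E'
from h import *
o=ctrl.get_obs()
s=snapshot('wrist');cv2.imwrite('pics/w10.png',s['image'][:,:,::-1])
s=snapshot('side');cv2.imwrite('pics/s10.png',s['image'][:,:,::-1])
E
python3 go.py 598 251 15 92.5
```

```text
clock: 33.0
tool_pos: [0.5985, 0.2516, 0.1236]
orientation: [-90.0, 0.1, 92.3]
force: [-0.3, -0.1, -0.3]
opening: 0.024
turn [-0.02 -0.24 -0.05] | shift cm after turn [-0.02 10.88  0.05] | shift now-axes [-1.000e-02  1.088e+01  4.000e-02] j [ 40.  23. -10.   0. -57. -38.] t 33.1 open 0.0236 F [-0.  -0.4 -0.7] tcp [598.5 251.2 123.8] [-90.    0.1  92.3]
```

View pics/w10.png

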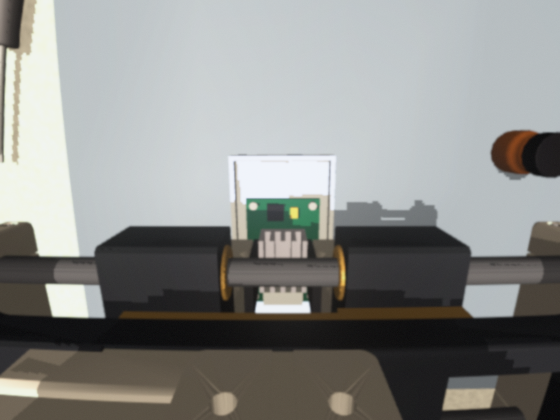

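View pics/s10.png

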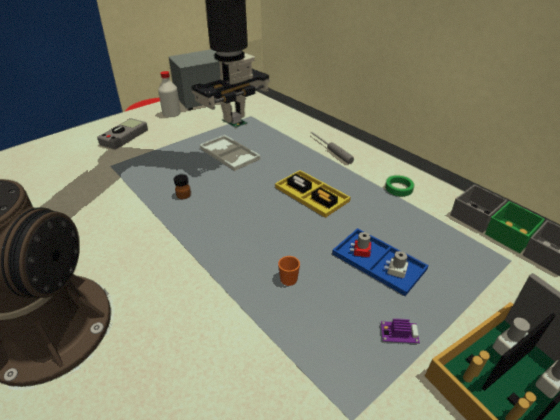

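```bash
python3 - <<'E'
from h import *
o=ctrl.get_obs();s=snapshot('wrist');T=ext(s,o)
print(onplane(s,T,[[229,156],[336,156],[282.5,156]],.014).round(4))
E
python3 -m pendant '[[[0,1.5,0,0,0,0,0.1],[0,2.5,0,0,0,0,0.1],[0,2.5,0,0,0,0,0.1],[0,1.6,0,0,0,0,0.1],[0,0.9,0,0,0,0,0.1],[0,0.6,0,0,0,0,0.1],[0,0.4,0,0,0,0,0.1],[0,0.2,0,0,0,0,0.1],[0,0,0,0,0,0,0.1],[0,0,0,0,0,0,0.1]]]';python3 go.py 598 251 15 92.5
```

```text
[[0.6458 0.2066 0.014 ]
 [0.554  0.203  0.014 ]
 [0.5999 0.2049 0.014 ]]
clock: 33.98
tool_pos: [0.5991, 0.2517, 0.0227]
orientation: [-90.1, 0.0, 92.3]
force: [0.1, 0.6, -1.0]
opening: 0.024
turn [ 0.06 -0.23 -0.  ] | shift cm after turn [-0.07  0.77  0.11] | shift now-axes [-0.07  0.77  0.11] j [ 40.  29. -16.   0. -45. -38.] t 33.9833 open 0.024 F [ 0.1  0.6 -1. ] tcp [599.1 251.7  22.7] [-90.1   0.   92.3]
```

```bash
python3 -m pendant '[[[-0.2,0.3,0.08,0,0,0,0.1],[0,0.3,0,0,0,0,0.1],[0,0.1,0,0,0,0,0.1],[0,0.1,0,0,0,0,0.1],[0,0,0,0,0,0,0.1],[0,0,0,0,0,0,0.1]]]'
```

```text
clock: 34.48
tool_pos: [0.5977, 0.2492, 0.0146]
orientation: [-90.0, 0.1, 92.3]
force: [-3.6, -0.7, 6.0]
opening: 0.0236
```

Contact (6 N) at the expected height; release and lift, then check.

```bash
python3 -m pendant '[[[0,0,0,0,0,0,0.4],[0,0,0,0,0,0,0.4],[0,0,0,0,0,0,0.4],[0,-0.5,0,0,0,0,0.4],[0,-1,0,0,0,0,0.4],[0,-2,0,0,0,0,0.5],[0,-3,0,0,0,0,0.5],[0,-3,0,0,0,0,0.5],[0,-3,0,0,0,0,0.5],[0,-2,0,0,0,0,0.5],[0,0,0,0,0,0,0.5],[0,0,0,0,0,0,0.5]]]'
cat > fin.py <<'E'
from h import *
o=ctrl.get_obs();w=snapshot('wrist');cv2.imwrite('pics/w11.png',w['image'][:,:,::-1])
S={n:snapshot(n) for n in('scene','side')}
for n in S: cv2.imwrite(f'pics/{n}11.png',S[n]['image'][:,:,::-1])
big=np.hstack([cv2.resize(S['side']['image'][120:300,180:440],None,fx=1.5,fy=1.5,interpolation=cv2.INTER_CUBIC),cv2.resize(S['scene']['image'][180:300,120:460],(390,270),interpolation=cv2.INTER_CUBIC)])
cv2.imwrite('pics/fin.png',big[:,:,::-1])
for name in ['pack_gold_center','pack_silver_center','pump_white_center','pump_red_center','board_center','jar','cup']:
    V=[]
    for n,s in S.items():
        d=silhouettes(s,name)
        print(name,n,[(round(a['confidence'],2),np.round(a['bbox'])) for a in d[:3]])
        if d: V.append((s,ext(s),d[0]['mask']))
    if name=='board_center': continue
    if V:
        ys,xs=np.nonzero(V[0][2]); p=onplane(V[0][0],V[0][1],[[xs.mean(),ys.mean()]],.015)[0]
        b=fit(V,name,[p[0],p[1],.003],True);print('   ',np.round(b[0],1),round(b[1],3))
E
python3 fin.py
```

```text
clock: 35.48
tool_pos: [0.5986, 0.25, 0.1614]
orientation: [-90.2, -0.1, 92.3]
force: [-0.5, 0.4, -0.3]
opening: 0.0433
pack_gold_center scene [(0.79, array([262., 250.,  33.,  21.]))]
pack_gold_center side [(0.8, array([309., 188.,  29.,  19.]))]
    [641.3 -54.4  92.5   3.9] 0.059
pack_silver_center scene [(0.74, array([299., 241.,  30.,  25.]))]
pack_silver_center side [(0.67, array([286., 173.,  24.,  22.]))]
    [637.1  32.3  94.7   3.2] 0.064
pump_white_center scene [(0.57, array([147., 256.,  16.,  21.]))]
pump_white_center side [(0.91, array([388., 251.,  19.,  29.]))]
    [ 588.6 -314.7   20.7    3.8] 0.158
pump_red_center scene [(0.56, array([183., 244.,  20.,  22.]))]
pump_red_center side [(0.65, array([353., 235.,  18.,  18.])), (0.34, array([227., 146.,  22.,  18.]))]
    [ 576.3 -232.1  224.2    4.9] 0.121
board_center scene [(0.87, array([100., 228.,  26.,  24.])), (0.66, array([381., 211.,  33.,  20.]))]
board_center side [(0.96, array([378., 317.,  38.,  24.])), (0.69, array([227., 145.,  20.,  21.]))]
jar scene []
jar side [(0.71, array([176., 173.,  14.,  29.])), (0.32, array([278., 172.,  71.,  46.]))]
    [397.4 205.   42.1  -6.4] 0.088
cup scene [(0.66, array([194., 190.,  15.,  19.]))]
cup side [(0.93, array([280., 255.,  19.,  30.]))]
    [ 411.3 -190.4    1.8   -0.6] 0.072
```

View pics/w11.png

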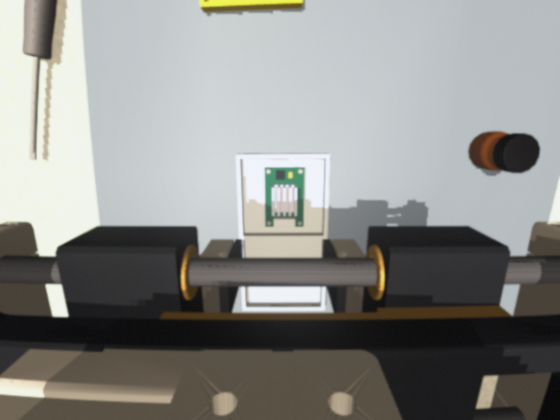

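View pics/fin.png

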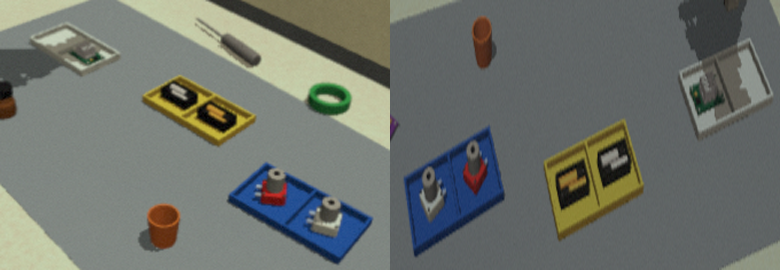

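```bash
python3 wl.py board_center bfin 3
python3 - <<'E'
from plant import ctrl
print(ctrl.close_job())
E
```

```text
[(0.59, array([262., 166.,  39.,  62.]))]
wrist only [array([597.37, 248.69,  92.85]), np.float64(0.03)]
wrist only free z [array([597.36, 249.23,  93.3 ,  -0.67]), np.float64(0.03)]
t 36.4333
the job is handed in; nothing more can be done
None
```

All five parts are in their trays, one to a compartment, and I handed the job in at about 36 s of the 112 s. No verdict is reported.

- **Placement:** Both battery packs are in the yellow tray, both pumps stand upright in the blue tray, and the green circuit board is in the white tray. I left its purple look-alike alone. The last pictures showed all five flat or upright and near the middle of their compartments.
- **Heights:** The last two-camera fits put the undersides of the packs and pumps at 3.2–4.9 mm; the tray floors are at 3 mm. For the board, the wrist view alone gave its position well (597, 249 mm) but its height poorly (-0.7 mm). Its height rests on the contact felt at the expected depth and on the pictures.
- **Cup and jar:** The cup measured within 1 mm of where it began. The scene camera's network missed the jar in the last check. The side view alone gave a fit about 13 mm from its start, which I don't trust because it also put the jar 6 mm below the bench. Its outline in that view had moved only about 2 pixels and the gripper never came near it, so I believe it did not move.
- **Forces:** The highest tool-force reading between moves was about 7 N.

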